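# Chuck the tall spool

## Robot

A 6-joint arm with a two-finger parallel gripper is mounted at the origin on a cart in front of the work surface, level with it; the furniture and walls round the work are solid. World frame = base frame: x ahead of the robot, y to its left, z up, the work surface at z = 0. Lengths are in m, angles in degrees, forces in N, time in s.
With the tool pointing down it reaches from about 0.325 to 0.925 m from the base axis. Payload 3.1 kg.
Tool frame: the origin (TCP) lies midway between the tips of the shut fingers; the grasp point (between the pads) lies 19 mm behind it (grasp_offset is the distance from the TCP to the grasp point, in m); x points along the fingers, y is the direction in which the jaws open and shut, and the axes are right-handed (so a half turn about x gives the same grasp; the last joint's range is limited). The gripper opens to 85 mm and grips with 20 to 120 N. Pads are 22 mm wide; open, the fingers measure 114 mm over their backs; the gripper's body (76 mm by 85 mm) begins 54 mm behind the grasp point. The pads swing forward as they close: fully open they stand 13 mm farther back than shut.
Start: joints at [-82.002, 12.427, 92.441, -0, 75.132, -6.429], TCP at [0.156, -0.605, 0.231] pointing down, gripper open.
Joint ranges: [-157.48, 157.48], [-44.54, 120.13], [17.64, 146.25], [-64.5, 244.5], [7.68, 150.69], [-147.95, 147.95]. Speed limits (degrees/s): [159.86, 159.86, 180, 180, 180, 180].

## Interface

Orientations are given as [roll, pitch, yaw] about the fixed x, y, z axes, in that order (R = Rz(yaw) Ry(pitch) Rx(roll)).
In Python, from plant import * gives the robot as it stands.
- The arm moves only by the tool drive_tool, never from a script. Its argument "steps" is one flat list of numbers, 7 for each row, row after row: the turn, a rotation vector about the tool's x, y, z in rad, then the shift along the tool's x, y, z in mm, then the closure, from 0 (fully open) to 1 (shut). A call has 1 to 20 rows; each row is the pose to reach, as a shift and turn from the pose commanded when the call began, along the tool's axes at that moment; what a row does not reach only later rows make up. A row lasts 1/10 s, in which the tool goes at most 50 mm and 8.59 degrees, less where a joint would pass 70% of its speed; a pose out of reach is approached as far as the arm can. A call with a gripper value outside its range is refused whole. The fingers move at their own pace and stop on an object; "squeeze" is the grip in N (left out, the last holds). Time passes only in rows, so rows that repeat a pose let the fingers close. It gives the time, the measured TCP pose, the force and the opening at its end, in the units of the state.
- observe(): the state, without advancing time (a new reading comes with each control period).
- read_camera(name): name is "scene" or "top"; returns the picture (400x640x3 uint8, red, green, blue); there is no depth.
- calibration(name): a dict with "fov_y" (degrees; the focal length in pixels is half the picture's height over the tangent of half this angle, whatever the lens; pixels are square), "cx", "cy" (the principal point, pixels), "D" ([k1, k2, p1, p2, k3] as OpenCV has them; the pictures are not rectified), "R" (3x3) and "t" (3): a world point X has camera coordinates R X + t. Camera axes: x right, y down, z forward; pixel columns grow to the right and rows downward; lengths in m; the calibration is good to about 2 mm. A picture is of the moment at which its call begins. calibration takes no time and is no camera call.
- job_done(): hands the job in, once; it reports no verdict.
The state is a dict: "time_s": time; "joint_positions": joint angles; "qvel": joint speeds; "joint_efforts": joint torques, N m; "ee_pos": TCP position; "ee_rot": TCP orientation; "force": force on the tool from outside, world axes, zero at the start; "ft_torque": the same for the moment, N m; "gripper_width": finger opening in m.
Only numpy, scipy, OpenCV 4.12 (cv2) and the standard library are available. Lean on these libraries where they do the work, as an engineer would, in place of code of your own. Each camera call takes 0.05 s, during which the arm holds its last target.

## Task

Chuck the tallest of the three turned wooden spools: stand it upright in the middle of the bench chuck, between the three open jaws, and let go. Then swing the chuck's bar by its upright knob clockwise (seen from above) as far as it goes, so that the jaws grip the spool, and let go.

Things in the scene. Friction and masses are not known exactly. Their poses are not given: they have to be found in the camera images.
- spool_tall: the tallest of three loose turned wooden spools (the others: 55 and 40 mm); 70 mm tall, 42 mm in diameter at its foot (z 0 to 19 mm) and head (z 51 to 70 mm), 34 mm at the waist, about 50 g; stands upright on the bench at the start; origin at the centre of its underside, z up along its axis
- chuck: three-jaw steel bench chuck, fixed, axis upright: flange 140 mm across and 10 mm high, knurled sleeve 118 mm across, then a flat face 112 mm across, 46 mm above the bench, on which three jaws with cork tips, 16 mm wide, stand up to 69 mm above the bench. Origin on the axis at bench height, z up; its x axis points along the bar when the sleeve is at 0
- chuck_sleeve (a joint): turn of sleeve and bar about the chuck's axis, rad; 0 = open, grows clockwise from above, stop 1.25; starts at 0 to 0.2, stays where left (5 N at the knob, 9 N when gripping). Moves the jaws inward together 15 mm per rad: tips 36 mm from the axis at 0, 33 at 0.2, touching the tall spool's foot (21 mm) at 1.0; from there sprung jaws press up to 9 N each. They centre the spool
- bar_knob (a point): upright round wooden knob at the end of the bar, 120 mm from the chuck's axis; this point is on the knob's axis 80 mm above the bench. Knob 22 mm in diameter from z 64 to 88 mm, top at 98 mm; the bar below lies at z 19 to 29 mm. Pinch it from above or push it; it moves in a level circle about the chuck's axis and, pinched, can turn between the fingers, so the hand need not turn
- jaw0: one of the three jaws (they move alike); origin on the chuck's face 37 mm from the axis with the sleeve at 0, z up; the one that stands 60 degrees counter-clockwise from the chuck's x axis
Things that resemble listed ones, but are neither listed nor needed, are in the scene too. Leave any purple or white look-alike of the spool_tall alone.

How it is judged:
By the outcome, as a careful person would: the job done as asked, in the order asked, and still so for the second after the job is handed in, with the robot touching nothing.
It also fails if it takes over 48 s, if anything falls off the work surface, if the arm or the gripper's body presses on something with over 40 N, if the wrist force passes 120 N, or if a joint passes its speed limit or range.

## Working session

There is one attempt and no reset: what is moved stays moved. The work goes in short steps, Python scripts to look and compute and a tool call to move; the robot and the scene stay as the last step left them, time stands still between calls to the robot, and variables do not carry over. Pictures are saved under pics/ and viewed, and the job is handed in when it is done.

Besides the shell and the picture viewer there is one more tool, called after ">>>" as name(argument=value, ...) on one line, values as JSON. drive_tool: Moves the arm, as the interface text tells. Its arguments: {"type":"object","properties":{"steps":{"type":"array","items":{"type":"number"}},"squeeze":{"type":"number"}},"required":["steps"]}

```bash
ls; mkdir -p pics; python3 - <<'E'
from plant import *
import cv2
for n in("scene","top"):
    c=calibration(n);print(n,c)
    cv2.imwrite(f"pics/{n}0.png",read_camera(n)[:,:,::-1])
s=observe();print(s)
E
```

```text
pics
scene {'fov_y': 55.86066242053464, 'cx': 323.527824909073, 'cy': 206.1920089936966, 'D': array([-0.08989058,  0.        ,  0.        ,  0.        ,  0.        ]), 'R': array([[-0.87434404, -0.48524104,  0.00797686],
       [-0.24478638,  0.42676278, -0.87060505],
       [ 0.41904908, -0.76316097, -0.49191789]]), 't': array([0.53758995, 0.1798893 , 0.77174308])}
top {'fov_y': 55.24128930717943, 'cx': 321.8913803787885, 'cy': 199.41320966567852, 'D': array([0.02114099, 0.        , 0.        , 0.        , 0.        ]), 'R': array([[-0.02146389, -0.99948929,  0.02367385],
       [-0.99076071,  0.01809283, -0.13440935],
       [ 0.13391238, -0.02634007, -0.99064306]]), 't': array([0.0813803 , 0.60771799, 0.93058748])}
{'time_s': 0.1, 'joint_positions': array([-8.20022496e+01,  1.24730726e+01,  9.25222364e+01, -2.80565989e-04,
        7.51315150e+01, -6.42818144e+00]), 'qvel': array([ 0.02633264, -0.18256122, -0.1782341 ,  0.11104206,  0.00604738,
       -0.05236582]), 'joint_efforts': array([-5.97206290e-04, -3.98072362e+01, -3.04969418e+01, -1.61217872e-04,
        4.19023738e-03,  7.10008649e-06]), 'ee_pos': array([ 0.15562424, -0.60453863,  0.23006504]), 'ee_rot': array([-96.30574544,  89.87317569,  98.12025872]), 'force': array([-0.55631561, -0.47046699, -0.12864677]), 'ft_torque': array([-0.00504152,  0.01042996, -0.05900644]), 'gripper_width': 0.08530568280891086}
```

View pics/scene0.png

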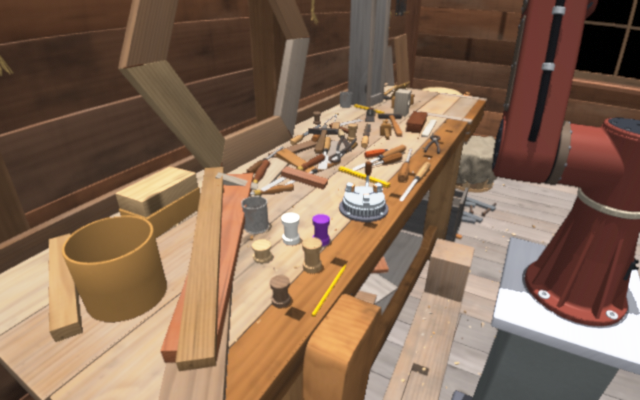

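View pics/top0.png

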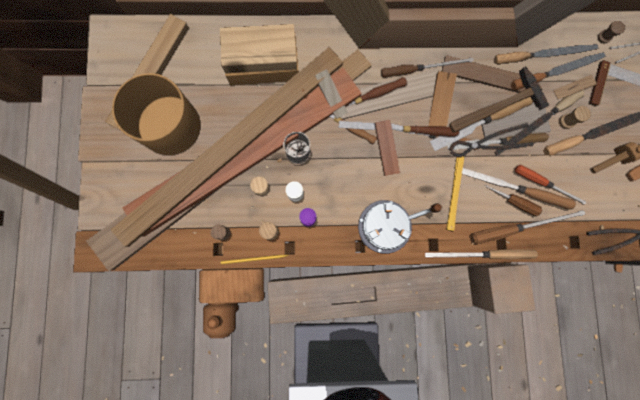

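Candidates (scene px): tan spool (312,255), short tan (262,251), brown (279,290); look-alikes white (290,229) and purple (321,229); also two round things at top px (575,117) and (612,33). Checking with close crops.

```bash
cat > h.py <<'E'
import numpy as np,cv2
from plant import *
def K(c):
    f=200/np.tan(np.radians(c['fov_y']/2));return np.array([[f,0,c['cx']],[0,f,c['cy']],[0,0,1.]])
def ray(n,px):
    c=calibration(n);p=cv2.undistortPoints(np.array([[px]],float),K(c),c['D'])[0,0]
    R=c['R'];return -R.T@c['t'],R.T@np.array([p[0],p[1],1.])
def onz(n,px,z):
    o,d=ray(n,px);return o+d*(z-o[2])/d[2]
def proj(n,X):
    c=calibration(n);r,_=cv2.Rodrigues(c['R']);return cv2.projectPoints(np.array(X,float).reshape(-1,3),r,c['t'],K(c),c['D'])[0][:,0]
E
python3 - <<'E'
from h import *
s=cv2.imread('pics/scene0.png');t=cv2.imread('pics/top0.png')
cv2.imwrite('pics/c1.png',cv2.resize(s[155:315,235:395],None,fx=3.7,fy=3.7,interpolation=cv2.INTER_CUBIC))
cv2.imwrite('pics/c2.png',cv2.resize(t[160:270,200:460],None,fx=3,fy=3,interpolation=cv2.INTER_CUBIC))
E
```

```text
(no output)
```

View pics/c1.png

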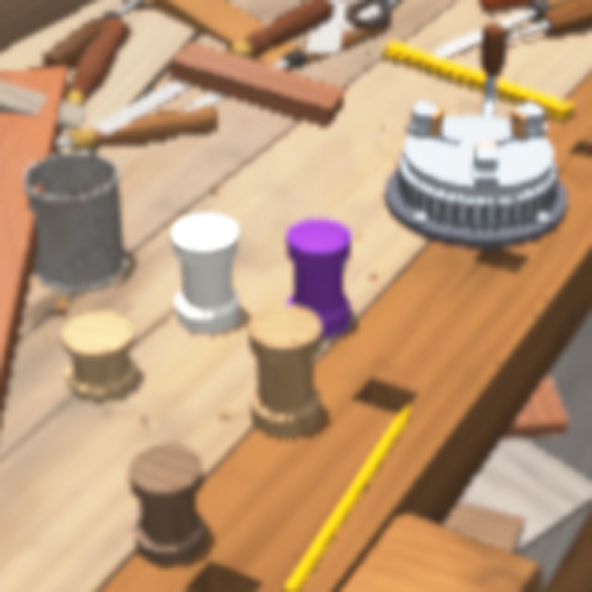

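View pics/c2.png

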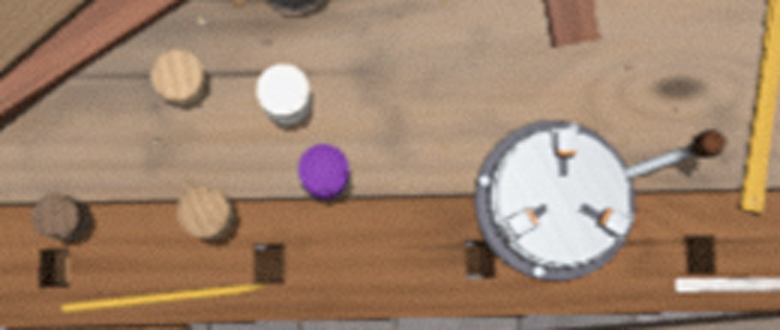

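```bash
cat >> h.py <<'E'
def circ(x,y,z,r,n=60):
    a=np.linspace(0,2*np.pi,n);return np.c_[x+r*np.cos(a),y+r*np.sin(a),np.full(n,z)]
def overlay(n,img,curves,box,f,out):
    x0,y0,x1,y1=box;im=cv2.resize(img[y0:y1,x0:x1],None,fx=f,fy=f,interpolation=cv2.INTER_CUBIC)
    for X,col in curves:
        p=proj(n,X);q=((p-[x0,y0]+.5)*f-.5)
        cv2.polylines(im,[np.round(q*8).astype(int)],False,col,1,cv2.LINE_AA,3)
    cv2.imwrite(out,im)
def model(sp,ch,phi0,ang):
    # phi0: world angle of bar now ; ang: sleeve
    G,Rr,B=(0,255,0),(0,0,255),(255,0,0);C=[]
    if sp is not None:
        C+=[(circ(*sp[:2],.07+(sp[2] if len(sp)>2 else 0),.021),G),(circ(*sp[:2],0+(sp[2] if len(sp)>2 else 0),.021),Rr)]
    C+=[(circ(*ch,.046,.056),G),(circ(*ch,.01,.07),Rr)]
    k=np.array([ch[0]+.12*np.cos(phi0),ch[1]+.12*np.sin(phi0)])
    C+=[(circ(*k,.088,.011),G),(circ(*k,.064,.011),Rr)]
    for i in range(3):
        a=phi0+ang+np.radians(60+120*i);u=np.array([np.cos(a),np.sin(a)]);v=np.array([-u[1],u[0]])
        b=np.array(ch)+u*(.036-.015*ang);C.append((np.r_[np.c_[b+v*.008,.069],np.c_[b-v*.008,.069]].reshape(2,3),B))
    return C
E
cat >> h.py <<'E'
E
python3 - <<'E'
from h import *
for n in("scene","top"):
    c=calibration(n);print(n,-c['R'].T@c['t'])
def c2(p): return (200+(p[0]+.5)/3-.5,160+(p[1]+.5)/3-.5)
def c1(p): return (235+(p[0]+.5)/3.7-.5,155+(p[1]+.5)/3.7-.5)
print('tall',onz('top',c2((206,213)),.07),onz('scene',c1((285,327)),.07))
print('tall base scene bottom',onz('scene',c1((286,412)),0))
for h in(.04,.055,.07): print(h,'brown',onz('top',c2((58,217)),h),onz('scene',c1((166,470)),h),'short',onz('top',c2((178,76)),h),onz('scene',c1((98,333)),h))
print('face',onz('top',c2((562,196)),.046),'knob',onz('top',c2((710,143)),.098),onz('scene',c1((492,30)),.098))
E
```

```text
scene [0.1906748  0.77305484 0.53195848]
top [0.47923266 0.09485514 1.00163642]
tall [0.53110361 0.2015678  0.07      ] [0.52893434 0.2078837  0.07      ]
tall base scene bottom [0.53415634 0.19896962 0.        ]
0.04 brown [0.53201854 0.32733764 0.04      ] [0.53863283 0.31602066 0.04      ] short [0.64909535 0.22832545 0.04      ] [0.64620791 0.23317807 0.04      ]
0.055 brown [0.53119516 0.32371128 0.055     ] [0.52802346 0.3299558  0.055     ] short [0.64644576 0.22624352 0.055     ] [0.63231854 0.24963911 0.055     ]
0.07 brown [0.53037179 0.32008493 0.07      ] [0.51741409 0.34389095 0.07      ] short [0.64379618 0.2241616  0.07      ] [0.61842916 0.26610016 0.07      ]
face [ 0.5406473  -0.09256786  0.046     ] knob [ 0.57726693 -0.20257354  0.098     ] [ 0.57398555 -0.19302857  0.098     ]
```

```bash
python3 - <<'E'
from h import *
s=cv2.imread('pics/scene0.png');t=cv2.imread('pics/top0.png')
M=model((.531,.203),(.5405,-.0925),np.radians(-71.5),.15)
overlay('top',t,M,(245,180,445,260),4,'pics/o1.png')
a=(290,155,395,280)
overlay('scene',s,M,a,4.7,'pics/o2.png')
E
```

```text
Traceback (most recent call last):
  File "h.py", line 30, in model
    b=np.array(ch)+u*(.036-.015*ang);C.append((np.r_[np.c_[b+v*.008,.069],np.c_[b-v*.008,.069]].reshape(2,3),B))
                                                     ~~~~~^^^^^^^^^^^^^^^
ValueError: all the input array dimensions except for the concatenation axis must match exactly, but along dimension 0, the array at index 0 has size 2 and the array at index 1 has size 1
```

```bash
sed -i 's/np.r_\[np.c_\[b+v\*.008,.069\],np.c_\[b-v\*.008,.069\]\].reshape(2,3)/np.array([[*(b+v*.008),.069],[*(b-v*.008),.069]])/' h.py
python3 - <<'E'
from h import *
s=cv2.imread('pics/scene0.png');t=cv2.imread('pics/top0.png')
M=model((.531,.203),(.5405,-.0925),np.radians(-71.5),.15)
overlay('top',t,M,(245,180,445,260),4,'pics/o1.png')
a=(290,155,395,280)
overlay('scene',s,M,a,4.7,'pics/o2.png')
E
```

```text
(no output)
```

View pics/o1.png

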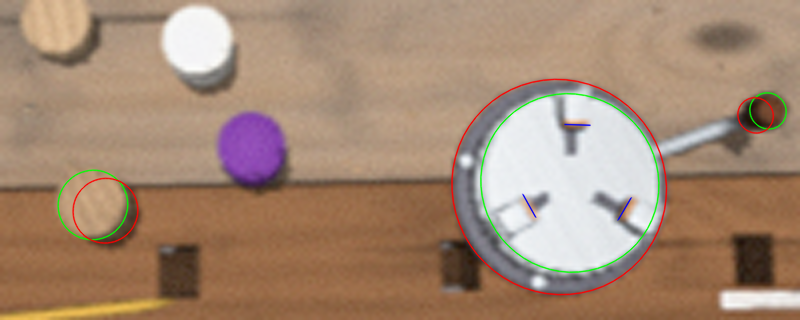

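View pics/o2.png

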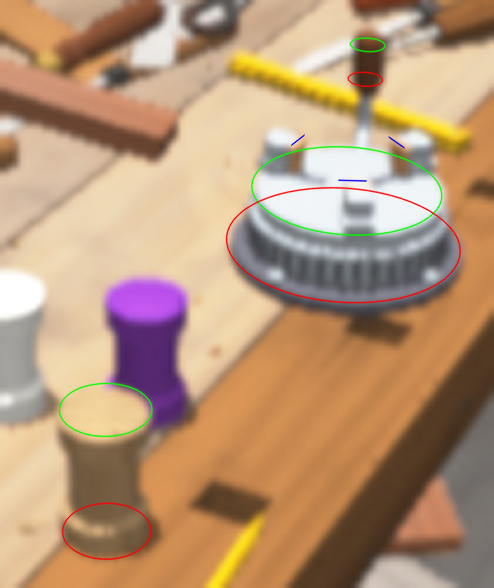

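The tan spool at top px (268.5,231), scene px (312,243), triangulates to a 70 mm height; brown fits 55 and short tan 40. So it is spool_tall, at about (0.531, 0.202). The chuck is at (0.540, -0.093), knob at about -72°. Planning the approach with the jaw axis along world x, which keeps the fingers clear of the purple spool.

```bash
cat >> h.py <<'E'
from scipy.spatial.transform import Rotation as Ro
def plan(pos,yaw,pc=None):
    """yaw = world angle of tool y axis, tool x down"""
    s=observe();R0=Ro.from_euler('xyz',s['ee_rot'],degrees=True).as_matrix()
    y=np.array([np.cos(yaw),np.sin(yaw),0]);x=np.array([0,0,-1.]);R1=np.c_[x,y,np.cross(x,y)]
    p0=s['ee_pos'] if pc is None else np.array(pc)
    print('rv',np.round(Ro.from_matrix(R0.T@R1).as_rotvec(),3),'mm',np.round(R0.T@(np.array(pos)-p0)*1000,1))
E
python3 - <<'E'
from h import *
s=observe();print(Ro.from_euler('xyz',s['ee_rot'],degrees=True).as_matrix().round(3))
for y in(0,np.pi): plan((.531,.202,.2),y); plan((.531,.202,.13),y)
for h in (.07,):print('purple',onz('top',(307.5,216.7),h))
E
```

```text
[[-0.     0.249 -0.968]
 [ 0.002 -0.968 -0.249]
 [-1.    -0.002 -0.   ]]
rv [-1.319 -0.002  0.002] mm [  31.7 -687.5 -564.5]
rv [-1.319 -0.002  0.002] mm [ 101.7 -687.4 -564.4]
rv [1.823 0.002 0.002] mm [  31.7 -687.5 -564.5]
rv [1.823 0.002 0.002] mm [ 101.7 -687.4 -564.4]
purple [0.56320154 0.10616177 0.07      ]
```

>>> drive_tool(steps=[-1.319, 0, 0, 80, -687.5, -564.5, 0, -1.319, 0, 0, 80, -687.5, -564.5, 0, -1.319, 0, 0, 80, -687.5, -564.5, 0, -1.319, 0, 0, 80, -687.5, -564.5, 0, -1.319, 0, 0, 80, -687.5, -564.5, 0, -1.319, 0, 0, 80, -687.5, -564.5, 0, -1.319, 0, 0, 80, -687.5, -564.5, 0, -1.319, 0, 0, 80, -687.5, -564.5, 0, -1.319, 0, 0, 80, -687.5, -564.5, 0, -1.319, 0, 0, 80, -687.5, -564.5, 0, -1.319, 0, 0, 80, -687.5, -564.5, 0, -1.319, 0, 0, 80, -687.5, -564.5, 0, -1.319, 0, 0, 80, -687.5, -564.5, 0, -1.319, 0, 0, 80, -687.5, -564.5, 0, -1.319, 0, 0, 80, -687.5, -564.5, 0, -1.319, 0, 0, 80, -687.5, -564.5, 0, -1.319, 0, 0, 80, -687.5, -564.5, 0, -1.319, 0, 0, 80, -687.5, -564.5, 0, -1.319, 0, 0, 80, -687.5, -564.5, 0, -1.319, 0, 0, 80, -687.5, -564.5, 0], squeeze=30)

```text
time_s: 2.1
ee_pos: [0.5304, 0.2016, 0.1503]
ee_rot: [-64.1, 89.9, -154.0]
force: [0.2, -0.2, 0.2]
gripper_width: 0.0853
```

```bash
python3 - <<'E'
from h import *
s=cv2.cvtColor(read_camera('scene'),cv2.COLOR_RGB2BGR);t=cv2.cvtColor(read_camera('top'),cv2.COLOR_RGB2BGR)
cv2.imwrite('pics/t1.png',cv2.resize(t[150:290,200:340],None,fx=4,fy=4))
cv2.imwrite('pics/s1.png',cv2.resize(s[150:310,230:390],None,fx=3.7,fy=3.7))
plan((.531,.202,.043),0);print(observe()['joint_positions'].round(0))
E
```

```text
rv [-0.     0.001  0.001] mm [107.8   0.8  -1.9]
[ 14.  10. 104.  -0.  66.  14.]
```

View pics/t1.png

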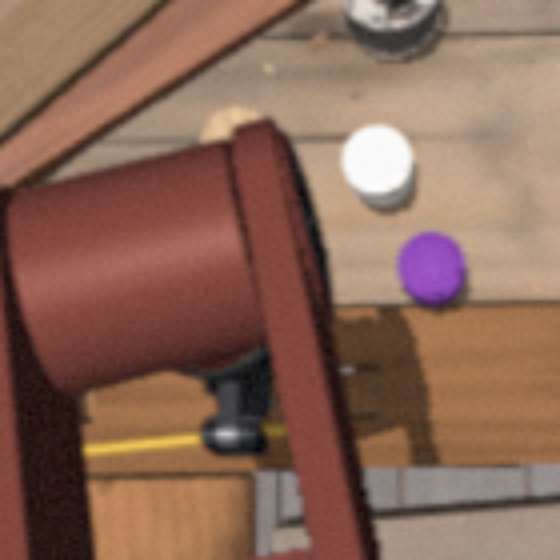

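View pics/s1.png

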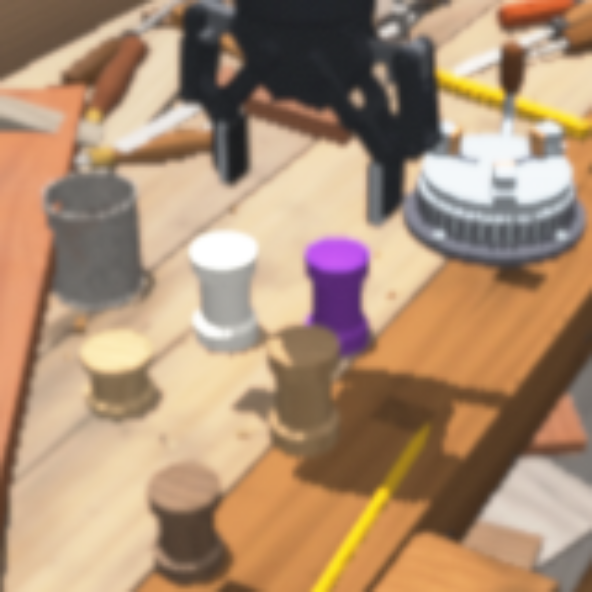

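>>> drive_tool(steps=[0, 0, 0, 40, 0.5, -0.5, 0, 0, 0, 0, 80, 0.5, -0.5, 0, 0, 0, 0, 109, 0.5, -0.5, 0, 0, 0, 0, 109, 0.5, -0.5, 0, 0, 0, 0, 109, 0.5, -0.5, 0.3, 0, 0, 0, 109, 0.5, -0.5, 0.6, 0, 0, 0, 109, 0.5, -0.5, 0.8, 0, 0, 0, 109, 0.5, -0.5, 0.8, 0, 0, 0, 109, 0.5, -0.5, 0.8, 0, 0, 0, 109, 0.5, -0.5, 0.8, 0, 0, 0, 109, 0.5, -0.5, 0.8, 0, 0, 0, 109, 0.5, -0.5, 0.8], squeeze=30)

```text
time_s: 3.4
ee_pos: [0.5342, 0.2023, 0.0451]
ee_rot: [101.9, 89.7, 11.9]
force: [-0.2, -0.6, 6.6]
gripper_width: 0.0391
```

```bash
python3 - <<'E'
from h import *
s=cv2.cvtColor(read_camera('scene'),cv2.COLOR_RGB2BGR)
cv2.imwrite('pics/s2.png',cv2.resize(s[190:310,250:370],None,fx=5,fy=5,interpolation=cv2.INTER_CUBIC))
for i in range(1):
  o=observe();print(o['ee_pos'],o['force'],o['ft_torque'],o['gripper_width'])
E
```

```text
[0.53418316 0.20232218 0.04511745] [-0.51726667 -0.56255883  7.98505389] [-0.08980874 -0.02026389  0.00045196] 0.03900605019929055
```

View pics/s2.png

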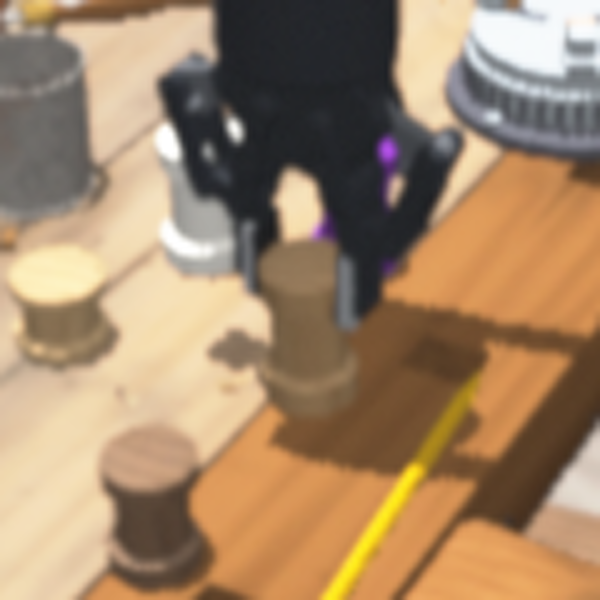

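>>> drive_tool(steps=[0, 0, 0, -20, 0, 0, 0.8, 0, 0, 0, -60, 0, 0, 0.8, 0, 0, 0, -100, 0, 0, 0.8, 0, 0, 0, -100, 0, 0, 0.8, 0, 0, 0, -100, 0, 0, 0.8])

```text
time_s: 3.95
ee_pos: [0.5327, 0.2021, 0.1442]
ee_rot: [103.9, 89.8, 14.0]
force: [-0.8, -0.1, -0.8]
gripper_width: 0.0393
```

```bash
python3 - <<'E'
from h import *
s=cv2.cvtColor(read_camera('scene'),cv2.COLOR_RGB2BGR)
cv2.imwrite('pics/s3.png',cv2.resize(s[130:310,230:410],None,fx=3.3,fy=3.3,interpolation=cv2.INTER_CUBIC))
o=observe();print(o['ee_pos'],o['ee_rot'],o['force'],o['ft_torque'],o['gripper_width'])
plan((.540,-.093,.16),0)
E
```

```text
[0.53119386 0.20165478 0.14219753] [ -79.44751441   89.97848419 -169.43701436] [-0.57346229  0.09337735 -0.8240097 ] [-0.03059037  0.01097943  0.01601953] 0.03893985130631559
rv [0. 0. 0.] mm [-17.8   8.7 294.7]
```

View pics/s3.png

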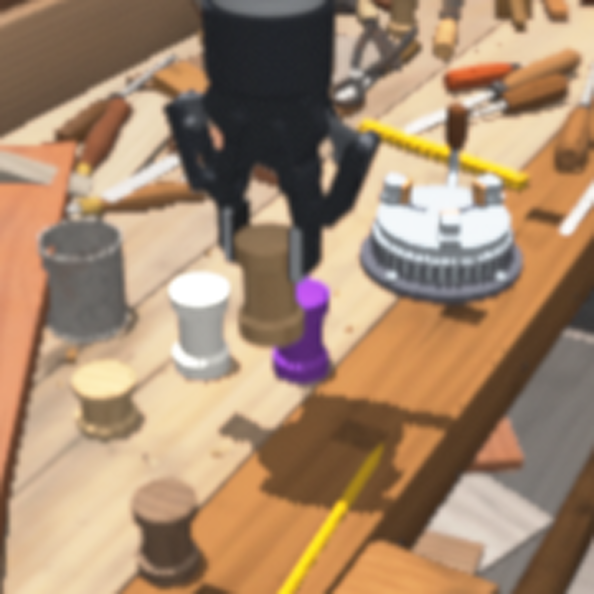

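Lifted upright at (268,285 crop). Moving above the chuck.

>>> drive_tool(steps=[0, 0, 0, -20, 1, 20, 0.8, 0, 0, 0, -20, 2, 60, 0.8, 0, 0, 0, -20, 3, 100, 0.8, 0, 0, 0, -20, 4, 140, 0.8, 0, 0, 0, -20, 5, 180, 0.8, 0, 0, 0, -20, 6, 220, 0.8, 0, 0, 0, -20, 7, 260, 0.8, 0, 0, 0, -20, 8, 285, 0.8, 0, 0, 0, -20, 8.5, 294.5, 0.8, 0, 0, 0, -20, 8.5, 294.5, 0.8, 0, 0, 0, -20, 8.5, 294.5, 0.8, 0, 0, 0, -20, 8.5, 294.5, 0.8, 0, 0, 0, -20, 8.5, 294.5, 0.8])

```text
time_s: 5.3
ee_pos: [0.54, -0.0915, 0.1621]
ee_rot: [-135.4, 90.0, 134.7]
force: [0.2, -0.1, 0.2]
gripper_width: 0.0388
```

```bash
python3 - <<'E'
from h import *
s=cv2.cvtColor(read_camera('scene'),cv2.COLOR_RGB2BGR);t=cv2.cvtColor(read_camera('top'),cv2.COLOR_RGB2BGR)
o=observe();p=o['ee_pos'];print(p,o['ee_rot'],o['force'],o['gripper_width'])
M=model((p[0],p[1],p[2]-.045),(.5405,-.0925),np.radians(-71.5),.15)
overlay('scene',s,M,(300,120,420,240),5,'pics/s4.png')
cv2.imwrite('pics/t4.png',t[120:330,260:520])
E
```

```text
[ 0.54018827 -0.09187476  0.1623395 ] [161.41201824  89.99296843  71.49344918] [-1.02082407 -0.33668095  0.15339495] 0.0390788429866055
```

View pics/s4.png

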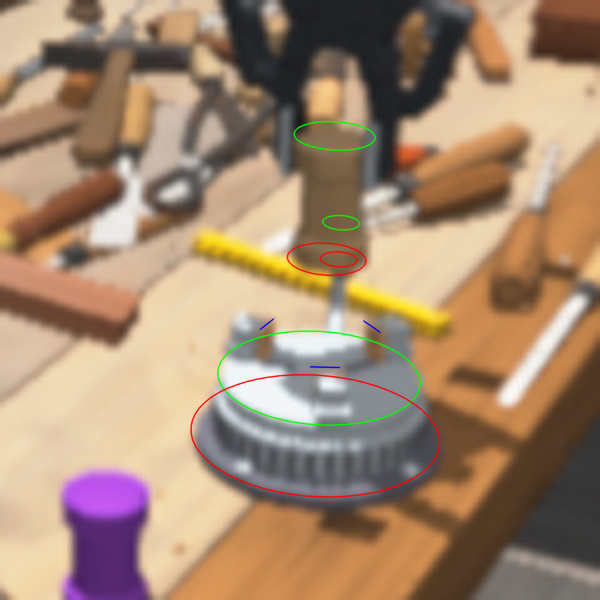

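View pics/t4.png

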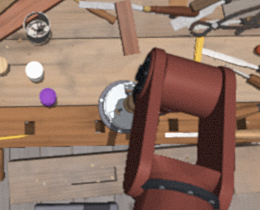

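>>> drive_tool(steps=[0, 0, 0, 20, 0, 0, 0.8, 0, 0, 0, 45, 0, 0, 0.8, 0, 0, 0, 60, 0, 0, 0.8, 0, 0, 0, 65, 0, 0, 0.8, 0, 0, 0, 67, 0, 0, 0.8, 0, 0, 0, 67, 0, 0, 0.8, 0, 0, 0, 67, 0, 0, 0.8])

```text
time_s: 6.1
ee_pos: [0.5411, -0.0931, 0.0965]
ee_rot: [72.7, 89.9, -17.3]
force: [-0.5, 0.0, -0.6]
gripper_width: 0.039
```

>>> drive_tool(steps=[0, 0, 0, 1, 0, 0, 0.8, 0, 0, 0, 2, 0, 0, 0.8, 0, 0, 0, 2, 0, 0, 0.8])

```text
time_s: 6.4
ee_pos: [0.5402, -0.0929, 0.0935]
ee_rot: [72.3, 90.0, -17.7]
force: [-0.2, 0.1, -0.0]
gripper_width: 0.0393
```

>>> drive_tool(steps=[0, 0, 0, 1, 0, 0, 0.8, 0, 0, 0, 1, 0, 0, 0.8, 0, 0, 0, 2, 0, 0, 0.8, 0, 0, 0, 2, 0, 0, 0.8])

```text
time_s: 6.8
ee_pos: [0.5403, -0.0929, 0.0914]
ee_rot: [71.6, 90.0, -18.4]
force: [-0.1, -0.2, -0.2]
gripper_width: 0.039
```

```bash
python3 - <<'E'
from h import *
s=cv2.cvtColor(read_camera('scene'),cv2.COLOR_RGB2BGR)
o=observe();p=o['ee_pos'];print(p,o['ee_rot'],o['force'],o['gripper_width'])
cv2.imwrite('pics/s5.png',cv2.resize(s[140:240,310:410],None,fx=6,fy=6,interpolation=cv2.INTER_CUBIC))
E
```

```text
[ 0.54022658 -0.09284963  0.09138227] [ 66.27456734  89.99258482 -23.72336153] [-0.12845999 -0.202055   -0.22867863] 0.03913749134639637
```

View pics/s5.png

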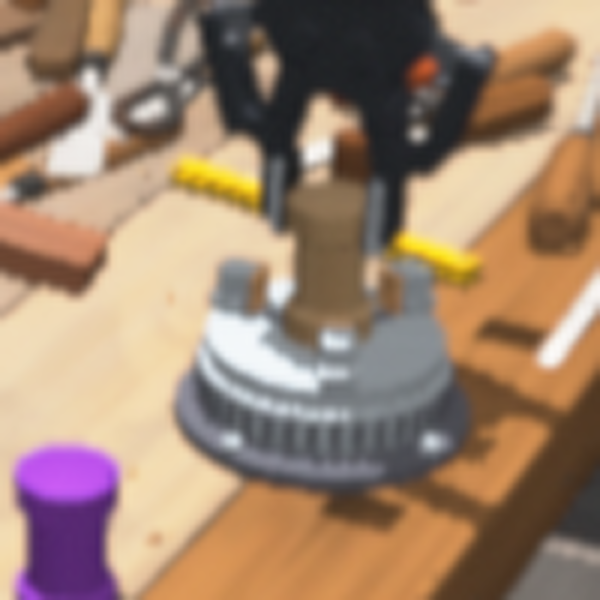

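Nearly seated between the jaws, at crop (330,320). No contact yet, so keep lowering in small steps.

>>> drive_tool(steps=[0, 0, 0, 1, 0, 0, 0.8, 0, 0, 0, 2, 0, 0, 0.8, 0, 0, 0, 2, 0, 0, 0.8])

```text
time_s: 7.15
ee_pos: [0.5405, -0.0932, 0.0912]
ee_rot: [-9.4, 90.0, -99.4]
force: [-4.3, -1.1, 9.5]
gripper_width: 0.0392
```

>>> drive_tool(steps=[0, 0, 0, 1, 0, 0, 0.8, 0, 0, 0, 2, 0, 0, 0.8, 0, 0, 0, 2, 0, 0, 0.8])

```text
time_s: 7.45
ee_pos: [0.5408, -0.0934, 0.0911]
ee_rot: [-21.3, 89.9, -111.3]
force: [-7.4, 0.6, 17.7]
gripper_width: 0.0391
```

>>> drive_tool(steps=[0, 0, 0, -2, 0, 0, 0.8, 0, 0, 0, -3, 0, 0, 0.8, 0, 0, 0, -3, 0, 0, 0.4, 0, 0, 0, -3, 0, 0, 0.2, 0, 0, 0, -3, 0, 0, 0, 0, 0, 0, -3, 0, 0, 0, 0, 0, 0, -3, 0, 0, 0, 0, 0, 0, -3, 0, 0, 0])

```text
time_s: 8.25
ee_pos: [0.5401, -0.0928, 0.0901]
ee_rot: [-111.3, 90.0, 158.7]
force: [0.8, -0.1, 0.5]
gripper_width: 0.0853
```

```bash
python3 - <<'E'
from h import *
s=cv2.cvtColor(read_camera('scene'),cv2.COLOR_RGB2BGR)
o=observe();p=o['ee_pos'];print(p,o['ee_rot'],o['force'],o['gripper_width'])
cv2.imwrite('pics/s6.png',cv2.resize(s[140:240,310:410],None,fx=6,fy=6,interpolation=cv2.INTER_CUBIC))
E
```

```text
[ 0.54012498 -0.09282596  0.09017262] [-119.37618769   89.9916044   150.62269646] [-0.25365603  0.04979417 -0.76550775] 0.08556289248213805
```

View pics/s6.png

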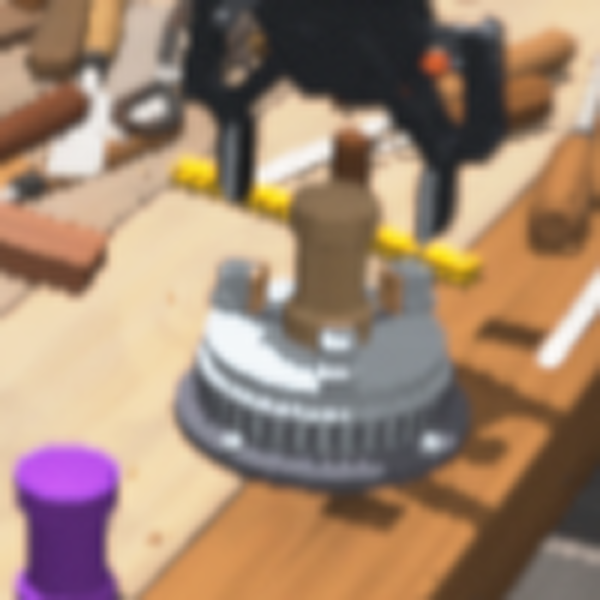

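>>> drive_tool(steps=[0, 0, 0, -40, 0, 0, 0, 0, 0, 0, -75, 0, 0, 0, 0, 0, 0, -85, 12, 37, 0, 0, 0, 0, -85, 25, 75, 0, 0, 0, 0, -85, 37.5, 111.5, 0, 0, 0, 0, -85, 37.5, 111.5, 0, 0, 0, 0, -85, 37.5, 111.5, 0, 0, 0, 0, -85, 37.5, 111.5, 0])

```text
time_s: 9.1
ee_pos: [0.577, -0.2033, 0.1748]
ee_rot: [-132.4, 89.9, 137.6]
force: [-0.8, 0.3, -0.5]
gripper_width: 0.085
```

```bash
python3 - <<'E'
from h import *
s=cv2.cvtColor(read_camera('scene'),cv2.COLOR_RGB2BGR);t=cv2.cvtColor(read_camera('top'),cv2.COLOR_RGB2BGR)
o=observe();p=o['ee_pos'];print(p,o['ee_rot'],o['force'],o['gripper_width'])
M=model((.54,-.093,.046),(.5400,-.0925),np.radians(-71.5),.2)
overlay('scene',s,M,(310,110,430,230),5,'pics/s7.png')
overlay('top',t,M,(345,180,465,260),6,'pics/t7.png')
E
```

```text
[ 0.57715289 -0.20297241  0.17493402] [-130.02605113   89.93334539  140.0450035 ] [-0.31298221  0.18236716 -0.32192467] 0.0855090965433834
```

View pics/s7.png

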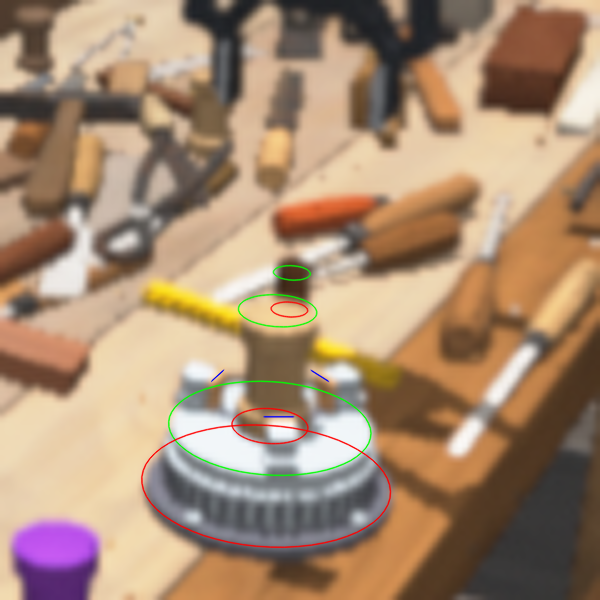

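View pics/t7.png

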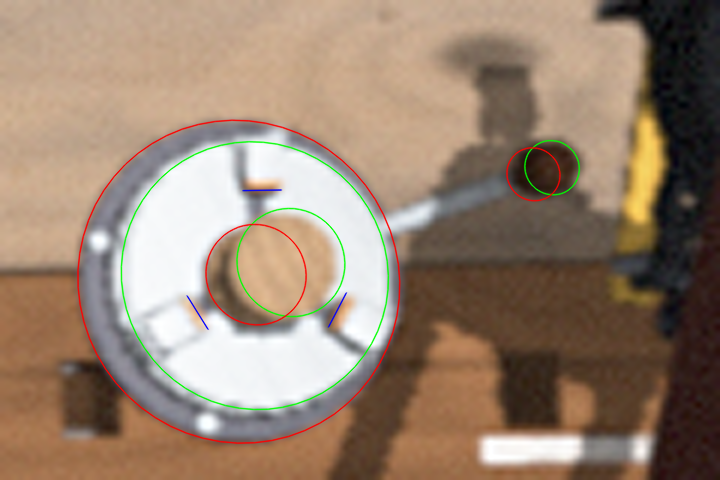

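Spool stands free, centred between the jaws (top crop (286,265)); knob matches the model at (550,167), world about (0.578,-0.206). Descending on the knob.

>>> drive_tool(steps=[0, 0, 0, 40, 1, 2.5, 0, 0, 0, 0, 80, 1, 2.5, 0, 0, 0, 0, 105, 1, 2.5, 0, 0, 0, 0, 112, 1, 2.5, 0, 0, 0, 0, 112, 1, 2.5, 0.3, 0, 0, 0, 112, 1, 2.5, 0.5, 0, 0, 0, 112, 1, 2.5, 0.7, 0, 0, 0, 112, 1, 2.5, 0.9, 0, 0, 0, 112, 1, 2.5, 0.9, 0, 0, 0, 112, 1, 2.5, 0.9, 0, 0, 0, 112, 1, 2.5, 0.9], squeeze=30)

```text
time_s: 10.3
ee_pos: [0.5794, -0.2073, 0.0652]
ee_rot: [59.1, 89.9, -30.9]
force: [-2.1, 0.8, 7.4]
gripper_width: 0.0206
```

```bash
python3 - <<'E'
from h import *
s=cv2.cvtColor(read_camera('scene'),cv2.COLOR_RGB2BGR)
o=observe();p=o['ee_pos'];print(p,o['ee_rot'],o['force'],o['gripper_width'])
cv2.imwrite('pics/s8.png',cv2.resize(s[110:230,310:430],None,fx=5,fy=5,interpolation=cv2.INTER_CUBIC))
c=np.array([.540,-.0925]);d=p[:2]-c;phi=np.arctan2(d[1],d[0]);print(np.hypot(*d),np.degrees(phi))
# chuck x axis -60.. ; steps
for k in range(1,18):
    a=phi-.075*k
    q=c+.12*np.array([np.cos(a),np.sin(a)]);q0=c+.12*np.array([np.cos(phi),np.sin(phi)]);e=(q-q0)*1000
    print(k,round(.075*k,3),'y %.1f z %.1f'%(e[0],-e[1]))
E
```

```text
[ 0.57934867 -0.20727668  0.06521188] [ 59.31919229  89.91074419 -30.67348168] [-1.83732508  0.9358107   6.46968022] 0.020902456340265104
0.12133426768873024 -71.07684604626142
1 0.075 y -8.6 z 2.6
2 0.15 y -17.4 z 4.5
3 0.225 y -26.3 z 5.8
4 0.3 y -35.3 z 6.4
5 0.375 y -44.3 z 6.4
6 0.45 y -53.2 z 5.6
7 0.525 y -62.1 z 4.2
8 0.6 y -70.9 z 2.1
9 0.675 y -79.5 z -0.6
10 0.75 y -87.8 z -3.9
11 0.825 y -95.9 z -7.9
12 0.9 y -103.6 z -12.5
13 0.975 y -111.0 z -17.6
14 1.05 y -118.0 z -23.3
15 1.125 y -124.6 z -29.5
16 1.2 y -130.6 z -36.1
17 1.275 y -136.2 z -43.2
```

View pics/s8.png

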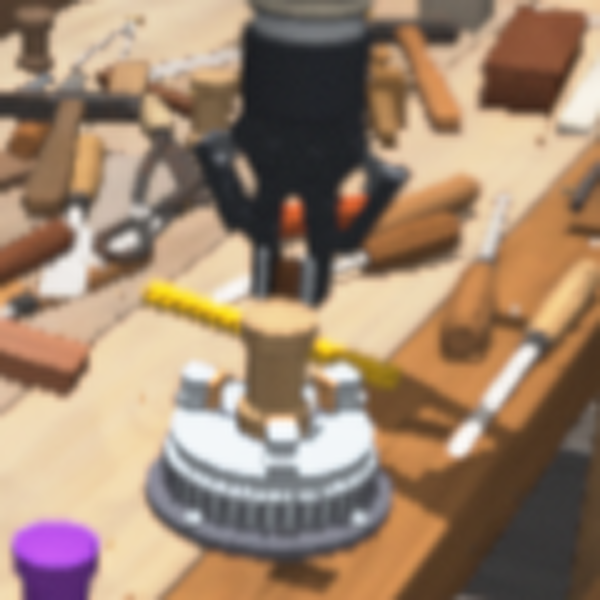

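>>> drive_tool(steps=[0, 0, 0, -2, -4, 1.3, 0.9, 0, 0, 0, -3, -8.6, 2.6, 0.9, 0, 0, 0, -3, -17.4, 4.5, 0.9, 0, 0, 0, -3, -26.3, 5.8, 0.9, 0, 0, 0, -3, -35.3, 6.4, 0.9, 0, 0, 0, -3, -44.3, 6.4, 0.9, 0, 0, 0, -3, -53.2, 5.6, 0.9, 0, 0, 0, -3, -62.1, 4.2, 0.9, 0, 0, 0, -3, -70.9, 2.1, 0.9, 0, 0, 0, -3, -70.9, 2.1, 0.9], squeeze=40)

```text
time_s: 11.35
ee_pos: [0.5081, -0.2125, 0.066]
ee_rot: [28.3, 89.6, -61.7]
force: [1.4, -9.7, -8.2]
gripper_width: 0.0204
```

```bash
python3 - <<'E'
from h import *
s=cv2.cvtColor(read_camera('scene'),cv2.COLOR_RGB2BGR)
o=observe();p=o['ee_pos'];print(p,o['force'],o['gripper_width'])
cv2.imwrite('pics/s9.png',cv2.resize(s[110:230,310:430],None,fx=5,fy=5,interpolation=cv2.INTER_CUBIC))
c=np.array([.540,-.0925]);d=p[:2]-c;phi=np.arctan2(d[1],d[0]);print(np.hypot(*d),np.degrees(phi))
phi=np.radians(-71.08)-.6
for k in range(1,10):
    a=phi-.075*k
    q=c+.12*np.array([np.cos(a),np.sin(a)]);q0=c+.12*np.array([np.cos(phi),np.sin(phi)]);e=(q-q0)*1000
    print(k,round(.075*k,3),'y %.1f z %.1f'%(e[0],-e[1]))
E
```

```text
[ 0.50810899 -0.21251932  0.06601976] [ 1.36681761 -9.30224318 -7.17139989] 0.020356012098749515
0.12418403112835921 -104.88053050785108
1 0.075 y -8.6 z -2.7
2 0.15 y -16.9 z -6.1
3 0.225 y -25.0 z -10.1
4 0.3 y -32.8 z -14.6
5 0.375 y -40.1 z -19.8
6 0.45 y -47.1 z -25.4
7 0.525 y -53.7 z -31.6
8 0.6 y -59.7 z -38.3
9 0.675 y -65.3 z -45.3
```

View pics/s9.png

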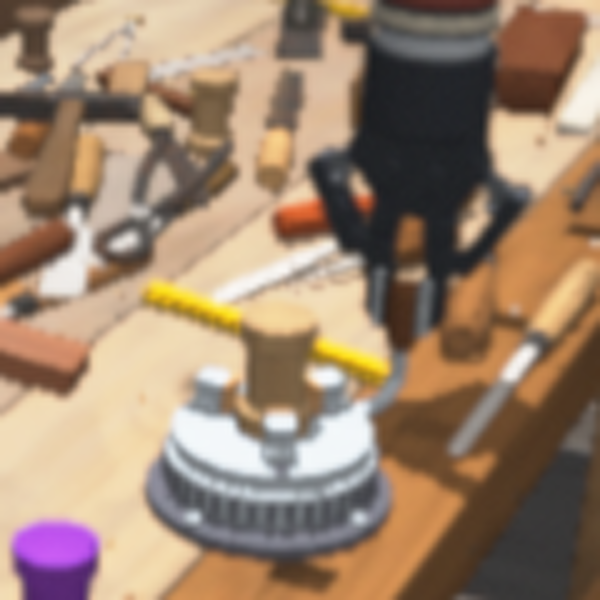

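>>> drive_tool(steps=[0, 0, 0, 1, -8.8, -1.2, 0.9, 0, 0, 0, 2, -17.3, -4.6, 0.9, 0, 0, 0, 2, -25.5, -8.6, 0.9, 0, 0, 0, 2, -33.5, -13, 0.9, 0, 0, 0, 2, -41, -18, 0.9, 0, 0, 0, 2, -48, -23.8, 0.9, 0, 0, 0, 2, -48, -23.8, 0.9])

```text
time_s: 12.1
ee_pos: [0.4622, -0.1885, 0.0662]
ee_rot: [45.5, 89.4, -44.6]
force: [1.4, -7.3, -0.4]
gripper_width: 0.0204
```

```bash
python3 - <<'E'
from h import *
s=cv2.cvtColor(read_camera('scene'),cv2.COLOR_RGB2BGR)
o=observe();p=o['ee_pos'];print(p,o['force'],o['gripper_width'])
cv2.imwrite('pics/s10.png',cv2.resize(s[110:230,310:430],None,fx=5,fy=5,interpolation=cv2.INTER_CUBIC))
for c in ([.540,-.0925],[.5365,-.0945]):
  d=p[:2]-c;phi=np.arctan2(d[1],d[0]);print(np.hypot(*d),np.degrees(phi))
E
```

```text
[ 0.46218395 -0.18850071  0.06619805] [ 0.98403238 -6.01850729 -0.78066039] 0.020395238577480605
0.12357780054653035 -129.0274583789847
0.11982907676082237 -128.3295539974969
```

View pics/s10.png

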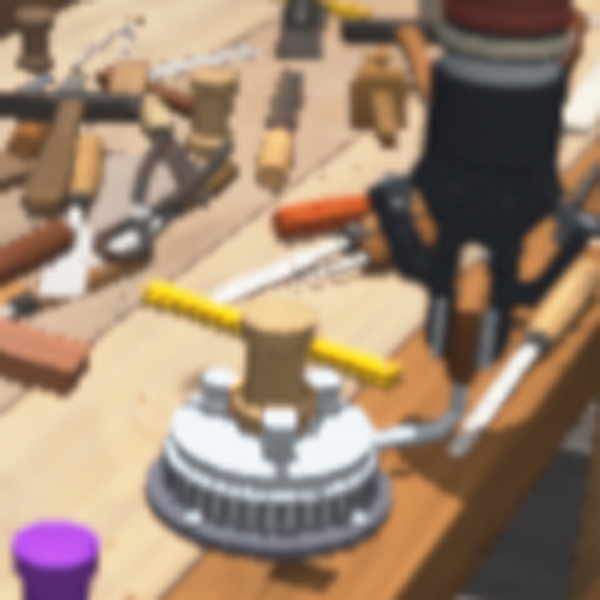

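>>> drive_tool(steps=[0, 0, 0, 0, -2.8, -2.2, 0.9, 0, 0, 0, 0, -5.5, -4.6, 0.9, 0, 0, 0, 0, -5.5, -4.6, 0.9])

```text
time_s: 12.45
ee_pos: [0.4589, -0.1853, 0.0663]
ee_rot: [51.1, 89.1, -39.0]
force: [7.4, -9.8, -7.3]
gripper_width: 0.0206
```

>>> drive_tool(steps=[0, 0, 0, 0, -2.3, -2, 0.9, 0, 0, 0, 0, -4.5, -4, 0.9, 0, 0, 0, 0, -4.5, -4, 0.9])

```text
time_s: 12.75
ee_pos: [0.459, -0.185, 0.0666]
ee_rot: [51.8, 88.3, -38.2]
force: [19.7, -18.5, -22.7]
gripper_width: 0.0201
```

The hand has stalled against about 27 N tangentially, while gripping needs only 9 N. The angle is about -131°, where the stop was predicted. Relaxing the push, then releasing.

>>> drive_tool(steps=[0, 0, 0, 0, 3, 2, 0.9, 0, 0, 0, 0, 5.5, 4.5, 0.9, 0, 0, 0, 0, 5.5, 4.5, 0.9])

```text
time_s: 13.05
ee_pos: [0.4589, -0.1851, 0.0663]
ee_rot: [48.3, 89.3, -41.7]
force: [3.8, -6.4, -0.2]
gripper_width: 0.0204
```

```bash
python3 - <<'E'
from h import *
o=observe();p=o['ee_pos'];print(p,o['force'],o['gripper_width'])
s=cv2.cvtColor(read_camera('scene'),cv2.COLOR_RGB2BGR)
cv2.imwrite('pics/s11.png',cv2.resize(s[110:230,310:430],None,fx=5,fy=5,interpolation=cv2.INTER_CUBIC))
E
```

```text
[ 0.45893808 -0.18506557  0.06634677] [ 3.84703147 -6.36191996 -0.2101284 ] 0.020393141263921666
```

View pics/s11.png

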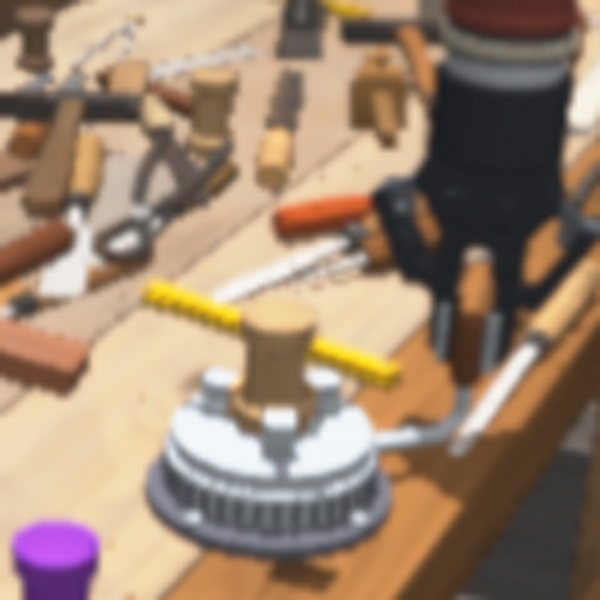

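>>> drive_tool(steps=[0, 0, 0, 0, 0.5, 0.5, 0.6, 0, 0, 0, 0, 0.5, 0.5, 0.3, 0, 0, 0, 0, 0.5, 0.5, 0.1, 0, 0, 0, 0, 0.5, 0.5, 0, 0, 0, 0, 0, 0.5, 0.5, 0, 0, 0, 0, -20, 0.5, 0.5, 0, 0, 0, 0, -60, 0.5, 0.5, 0, 0, 0, 0, -100, 0.5, 0.5, 0, 0, 0, 0, -110, -30, 40, 0, 0, 0, 0, -110, -60, 80, 0, 0, 0, 0, -110, -90, 120, 0, 0, 0, 0, -110, -120, 160, 0, 0, 0, 0, -110, -120, 200, 0, 0, 0, 0, -110, -120, 220, 0, 0, 0, 0, -110, -120, 220, 0, 0, 0, 0, -110, -120, 220, 0])

```text
time_s: 14.7
ee_pos: [0.335, -0.4005, 0.1739]
ee_rot: [-162.6, 89.9, 107.3]
force: [-0.3, 0.2, -1.1]
gripper_width: 0.0854
```

```bash
python3 - <<'E'
from h import *
s=cv2.cvtColor(read_camera('scene'),cv2.COLOR_RGB2BGR);t=cv2.cvtColor(read_camera('top'),cv2.COLOR_RGB2BGR)
o=observe();p=o['ee_pos'];print(p,o['force'],o['gripper_width'])
cv2.imwrite('pics/s12.png',cv2.resize(s[110:230,310:430],None,fx=5,fy=5,interpolation=cv2.INTER_CUBIC))
M=model((.54,-.0925,.046),(.5400,-.0925),np.radians(-131.6),1.25)
overlay('top',t,M[4:6],(345,180,465,280),6,'pics/t12.png')
print('knob z98',[onz('top',(x,y),.098) for x,y in[(0,0)]][0:0])
E
```

```text
[ 0.33524533 -0.39949574  0.17377271] [0.5856414  0.66370819 0.32964992] 0.08552803142139229
knob z98 []
```

View pics/s12.png

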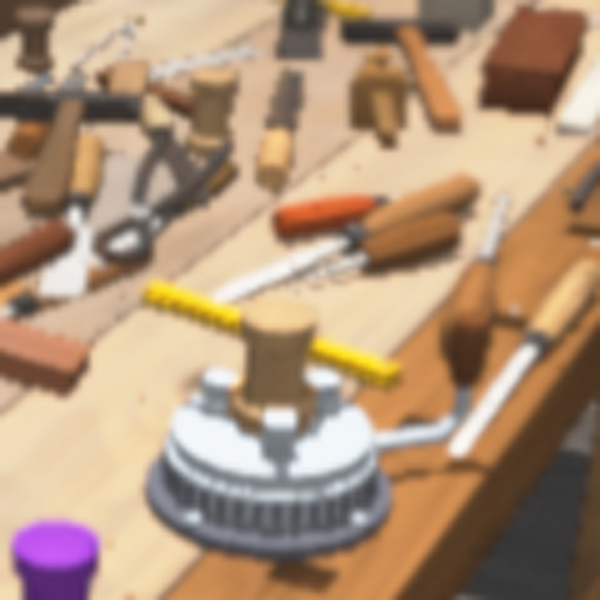

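View pics/t12.png

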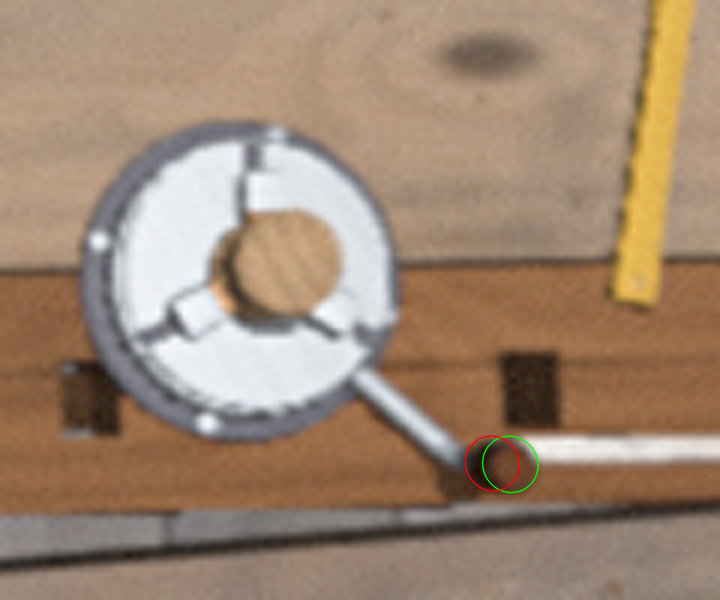

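```bash
python3 -c "
from plant import *
print(job_done())"
```

```text
the job is handed in; nothing more can be done
None
```

The tall tan spool is standing in the chuck with all three jaws closed on it, and the job was handed in at about 15 s of the 48 s allowed.

- **Choosing the spool:** I compared its position in both camera views. The tan spool fitted a height of 70 mm. The brown one fitted 55 mm and the short tan one 40 mm. I left the white and purple look-alikes alone.
- **Placing:** I gripped the head, lowered the spool until it touched the chuck's face (about 18 N), eased off and let go. It stood upright in the middle between the open jaws.
- **Turning the bar:** I pinched the knob and swung it clockwise until it stopped at about 27 N sideways force, well above the 9 N that gripping needs. I then eased off, opened the fingers and moved the hand clear.

**Last checks:** The final pictures show the spool upright with all three jaws against its foot. The knob is within about a degree of where I expected the stop to be. The robot is clear, with its force reading near zero.

**Disagreements:**
- The spool's head read 39 mm between the fingers instead of 42 mm.
- The chuck's centre differed by 2–4 mm between the two cameras and the arc the knob followed.
- I had no direct reading of the sleeve angle. That the bar reached its stop rests on the stall and on the knob's position in the picture.

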